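# Check a bracket and make up the hose-press kit tray

## Task

Check the L-shaped bracket on the length checker: push the end of its long leg squarely against the middle of the sprung plate until the plate is pressed nearly all the way in, then turn the bracket and do the same with the end of its short leg. Make up the kit tray with it: in the end the bracket, the spanner and the flat cover plate must each lie flat in the compartment shaped for it, turned as the compartment asks and let go. Leave the tin, the brass ferrule and the cardboard box where they stand.

Things in the scene. Friction and masses are not known exactly. Their poses are not given: they have to be found in the camera images.
- bracket: loose flat L-shaped steel bracket, 12 mm thick, lying flat, 0.2 to 0.37 kg. Origin: centre of the underside of its long leg; z up. The long leg is 100 mm long along x (x -50 to +50) and 22 mm wide (y -11 to +11); the short leg, 22 mm wide, leaves its -x end (x -50 to -28) towards +y and ends at y = +64
- long_end (a point): middle of the free end face of the bracket's long leg: (50, 0, 6) mm in the bracket's frame; the bracket's axes
- short_end (a point): middle of the free end face of the bracket's short leg: (-39, 64, 6) mm in the bracket's frame; the bracket's axes
- spanner: loose steel open-ended spanner lying flat, 150 mm long, 12 mm thick, 0.18 to 0.34 kg. Origin: middle of its length, at the underside; x points to the head. The handle (x -75 to +35) is 24 mm wide, the forked head (x +35 to +75) 46 mm; balance point near x = +8
- spanner_head (a point): tip of the spanner's head, between the jaws: (75, 0, 6) mm in the spanner's frame; the spanner's axes
- cover: loose rectangular flat steel cover plate with two bolt holes, 70 mm (x) by 40 mm (y), 12 mm thick, about 0.24 kg. Origin: centre of its underside. Either way round will do
- checker: length checker, a grey painted steel block 52 mm high on a base 90 by 64 mm, fixed to the bench. Origin: on the bench under its middle; x points from the sprung plate into the block, so parts are pushed along +x
- plate_face (a point): centre of the checker's sprung steel plate's outer face (50 mm wide along y, 36 mm high from 12 to 48 mm above the bench); it stands at (-20, 0, 30) mm in the checker's frame when out, and moves with the plate; the checker's axes
- stop_plate (a joint): travel of the sprung plate: 0 out, 0.010 m fully in (to +x of the checker); a spring returns it, about 2 N at the start, 6 N fully in
- tray: plastic kit tray, black floor and grey ribs, fixed to the bench, 149 mm (x) by 192 mm (y), origin under its middle. Floor 4 mm thick, ribs 6 mm high (tops 10 mm above the bench) with finger gaps beside the middle of each part. Compartments leave 4 mm all round their parts: one L-shaped (bracket), one rectangular (cover plate), one long with a wide end (spanner)
- nest_bracket (a point): on the floor (4 mm above the bench) of the L-shaped compartment: where the bracket's origin belongs; its x, y axes are where the bracket's x, y axes must point (one way only; a block fills the inside of the L)
- nest_spanner (a point): on the floor of the long compartment (wide end for the head): where the spanner's origin belongs; its x axis is where the spanner's x (head) must point
- nest_plate (a point): on the floor of the rectangular compartment: where the cover plate's origin belongs; its x axis lies along the compartment's length
- tin: bystander: small steel tin with a dark lid, 60 mm across, 75 mm high; origin at the centre of its underside; not to be disturbed
- ferrule: bystander: brass hose fitting standing on end, 38 mm across, 58 mm high; origin at the centre of its underside; not to be disturbed
- diebox: bystander: open cardboard box, 90 by 70 by 50 mm; origin at the centre of its underside; not to be disturbed
There are look-alikes about, which are no part of the job. Leave any orange or purple look-alike of the spanner alone.

How it is judged:
By the outcome, as a careful person would: the job done as asked, in the order asked, and still so for the second after the job is handed in, with the robot touching nothing.
It also fails if it takes over 72 s, if anything falls off the work surface, if the arm or the gripper's body presses on something with over 40 N, if the wrist force passes 120 N, or if a joint passes its speed limit or range.

## Robot

A 6-joint arm with a two-finger parallel gripper is mounted at the origin on the work surface. World frame = base frame: x ahead of the robot, y to its left, z up, the work surface at z = 0. Lengths are in m, angles in degrees, forces in N, time in s.
With the tool pointing down it reaches from about 0.3 to 0.75 m from the base axis. Payload 8.5 kg.
Tool frame: the origin (TCP) lies midway between the tips of the shut fingers; the grasp point (between the pads) lies grasp_offset behind it (grasp_offset is the distance from the TCP to the grasp point, in m); z points along the fingers, y is the line along which they close (so a half turn about z gives the same grasp; the last joint's range is limited). The gripper opens to 85 mm and grips with 20 to 120 N. Pads are 22 mm wide; open, the fingers measure 114 mm over their backs; the gripper's body (76 mm by 85 mm) begins 54 mm behind the grasp point. The pads swing forward as they close: fully open they stand 13 mm farther back than shut.
Start: joints at [-12.336, 21.807, 74.336, -0, 83.858, -12.336], TCP at [0.55, 0, 0.199] pointing down, gripper open.
Joint ranges: [-178.18, 178.18], [-50.72, 133.34], [12.68, 142.11], [-81.47, 261.47], [9.98, 163.14], [-165.26, 165.26]. Speed limits (degrees/s): [136.94, 136.94, 180, 180, 180, 180].

## Interface

Orientations are given as a 3x3 rotation matrix whose columns are the frame's x, y, z axes.
In Python, from rig import observe, get_image, camera_params, close_job, grasp_offset gives the robot as it stands.
- The arm moves only by the shell command python3 -m handwheel 'ROWS' [OPENING] [FORCE]. ROWS is JSON, a list of rows, each a list of 2 entries, a list of its own where there are three numbers: the shift along the tool's x, y, z as a fraction of full scale, then the turn, a rotation vector about the tool's x, y, z as a fraction of full scale. In form: [[[dx, dy, dz], [ax, ay, az]], ...]. A call has 1 to 10 rows; each row is the pose to reach, as a shift and turn from the pose commanded when the call began, along the tool's axes at that moment, turning the shorter way round; what a row does not reach only later rows make up. Full scale, the value 1, is 0.5 m for a shift and pi rad for a turn. A row lasts 1/10 s, in which the tool goes at most 50 mm and 8.59 degrees, less where a joint would pass 70% of its speed; a pose out of reach is approached as far as the arm can. A call with a number of a shift or a turn outside -1 to 1 is refused whole. A call with a gripper value outside its range is refused whole. OPENING is the opening, from 0 (shut) to 1 (fully open), set as the call begins (- or left out, the last holds). The fingers move at their own pace and stop on an object; FORCE is the grip in N (left out, the last holds). Time passes only in rows, so rows that repeat a pose let the fingers close. It gives the time, the measured TCP pose, the force, the opening and the grip force at its end, in the units of the state.
- observe(): the state, without advancing time (a new reading comes with each control period).
- get_image(name): name is "scene" or "side" or "wrist"; returns (picture, depth): 420x560x3 uint8, red, green, blue; 420x560 float32, m along the optical axis (not along the pixel's ray), 0 where there is no reading.
- camera_params(name): a dict with "K" (3x3 intrinsics, pixels), "R" (3x3) and "t" (3): a world point X has camera coordinates R X + t. Camera axes: x right, y down, z forward; pixel columns grow to the right and rows downward; lengths in m; the calibration is good to about 2 mm. A picture is of the moment at which its call begins: read the wrist's pose just before it. camera_params takes no time and is no camera call; for the wrist camera it gives the pose at the moment of the call.
- close_job(): hands the job in; it is judged then, once.
The state is a dict: "time_s": time; "q": joint angles; "qvel": joint speeds; "joint_efforts": joint torques, N m; "position": TCP position; "tool_rot": TCP orientation; "ft_force": force on the tool from outside, world axes, zero at the start; "wrist_torque": the same for the moment, N m; "grip_width": finger opening in m; "gripper_force": force on a finger pad.
Only numpy, scipy, OpenCV 4.12 (cv2) and the standard library are available. Lean on these libraries where they do the work, as an engineer would, in place of code of your own. Each camera call takes 0.05 s, during which the arm holds its last target. There are 200 camera calls.

## Working session

There is one attempt and no reset: what is moved stays moved. The work goes in short steps, Python scripts to look and compute and a shell command to move; the robot and the scene stay as the last step left them, time stands still between calls to the robot, and variables do not carry over. Pictures are saved under pics/ and viewed, at most 10 in all, crops included, and the job is handed in when it is done.

```bash
ls; mkdir -p pics; python3 - <<'E'
from rig import *
import cv2,numpy as np
print(grasp_offset, observe())
for n in ["scene","side","wrist"]:
    p=camera_params(n);print(n,p)
    im,d=get_image(n)
    cv2.imwrite(f"pics/{n}0.png",im[:,:,::-1]);np.savez(f"{n}0.npz",im=im,d=d,**p)
E
```

```text
pics
0.0187 {'time_s': 0.0, 'q': array([-1.23364701e+01,  2.18433159e+01,  7.43841053e+01,  4.66210079e-04,
        8.38590690e+01, -1.23365151e+01]), 'qvel': array([ 0.17811056, -0.037027  ,  0.05082844,  0.09566269, -0.02023421,
        0.06185018]), 'joint_efforts': array([-1.00240642e-03, -4.48466885e+01, -2.31285810e+01, -2.87182611e-04,
        4.73836102e-03,  1.77242771e-05]), 'position': array([5.49664065e-01, 6.69247399e-05, 1.98193840e-01]), 'tool_rot': array([[ 3.33231419e-07,  9.99998915e-01, -1.47295366e-03],
       [ 9.99999945e-01,  1.53461435e-07,  3.30419540e-04],
       [ 3.30419407e-04, -1.47295369e-03, -9.99998861e-01]]), 'ft_force': array([-0.42379519, -0.07296804,  0.24881172]), 'wrist_torque': array([ 3.88585859e-05, -1.66709184e-02,  4.09307979e-02]), 'gripper_force': 0.0, 'grip_width': 0.08486786344525857}
scene {'K': array([[422.96343154,   0.        , 280.07879227],
       [  0.        , 422.96343154, 202.60342611],
       [  0.        ,   0.        ,   1.        ]]), 'R': array([[-0.14472917,  0.98922463,  0.02209282],
       [ 0.50440022,  0.09296879, -0
[... 191 characters left out ...]
      , 417.82277273, 212.16780531],
       [  0.        ,   0.        ,   1.        ]]), 'R': array([[ 0.95793139, -0.28613282, -0.02225905],
       [-0.20605451, -0.63170452, -0.74732251],
       [ 0.19977236,  0.72047026, -0.66408855]]), 't': array([-0.51353364,  0.14222769,  1.14921345])}
wrist {'K': array([[339.16824363,   0.        , 283.17122287],
       [  0.        , 339.16824363, 203.17264404],
       [  0.        ,   0.        ,   1.        ]]), 'R': array([[ 9.99999393e-01, -2.50843581e-04, -1.07269594e-03],
       [ 5.31257131e-05, -9.61617378e-01,  2.74393904e-01],
       [-1.10035301e-03, -2.74393795e-01, -9.61616782e-01]]), 't': array([-0.54991089, -0.03623524,  0.3782228 ])}
```

View pics/scene0.png

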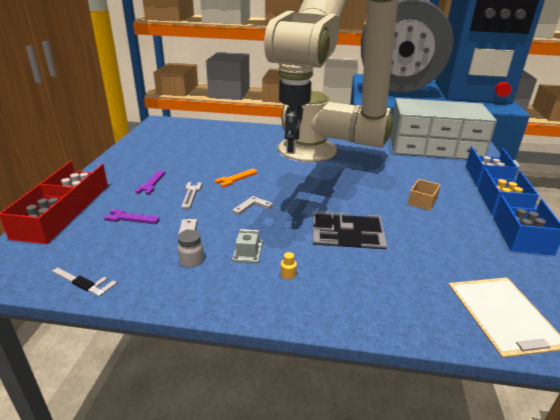

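View pics/side0.png

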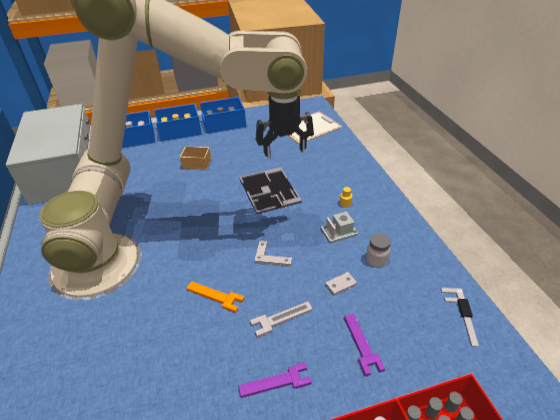

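Scene/side: the candidates for the spanner are steel (side 282,318), orange (215,296), purple (364,343) and (275,382). The steel one is the job's. The bracket is at (270,255), cover (341,283), checker (339,226), tray (270,188), tin (378,250), ferrule (346,198), box (195,158). Next I rectify at part-top height.

```bash
cat > h.py <<'E'
import numpy as np, cv2
def cloud(f):
    z=np.load(f); d=z['d']; K,R,t=z['K'],z['R'],z['t']
    v,u=np.mgrid[:420,:560]; c=np.stack([(u-K[0,2])/K[0,0]*d,(v-K[1,2])/K[1,1]*d,d],-1)
    return z['im'],d,(c-t)@R
def ortho(f,zp,x0,x1,y0,y1,s=1000):
    # picture of plane z=zp: row from x1 down? col = (y1-y)*s, row=(x1-x)*s  (x up, y left)
    z=np.load(f); im,K,R,t=z['im'],z['K'],z['R'],z['t']
    r,c=np.mgrid[:round((x1-x0)*s),:round((y1-y0)*s)]
    X=np.stack([x1-r/s,y1-c/s,np.full(r.shape,zp)],-1)@R.T+t
    p=X@K.T; p=(p[...,:2]/p[...,2:]).astype(np.float32)
    return cv2.remap(im,p[...,0],p[...,1],cv2.INTER_LINEAR)
E
python3 - <<'E'
from h import *
o=ortho('side0.npz',.012,.28,.78,-.42,.28)
cv2.imwrite('pics/o_side.png',o[:,:,::-1])
for f in ['side0.npz','scene0.npz','wrist0.npz']:
    im,d,P=cloud(f)
    m=(d>0)&(abs(P[...,0]-.45)<.03)&(abs(P[...,1]+.3)<.12)
    if m.sum(): print(f,m.sum(),np.percentile(P[m][:,2],[5,25,50,75,95]))
E
```

```text
side0.npz 2048 [-0.00295539 -0.00144325 -0.00028926  0.00116283  0.0117034 ]
scene0.npz 1538 [-7.54164370e-01 -7.49759429e-01 -2.77575927e-03  4.81276118e-04
  9.50760051e-03]
wrist0.npz 2611 [-0.00134213 -0.00065977 -0.00016102  0.00031684  0.0010054 ]
```

View pics/o_side.png

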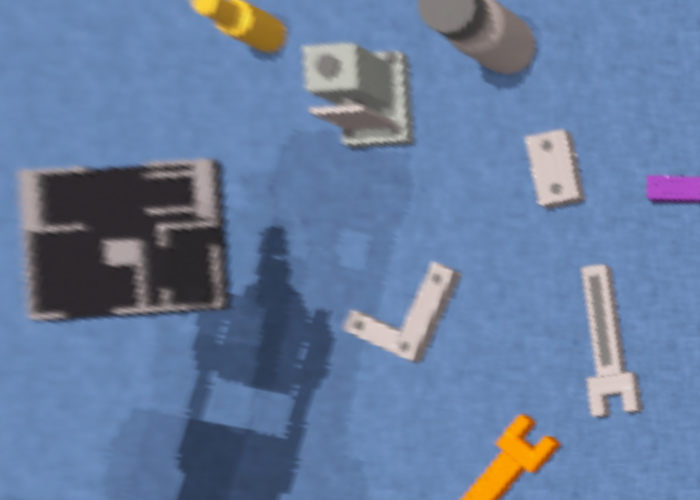

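Ortho map (row = 780−x mm, col = 280−y mm): tray at (125,240), bracket (405,330), checker (370,95), cover (553,168), steel spanner (608,340) with its head down, orange one (510,450) and purple one (675,188) left alone. The wrist picture is finer, so I use that next.

```bash
python3 - <<'E'
from h import *
o=ortho('wrist0.npz',.012,.30,.80,-.32,.28,1000)
cv2.imwrite('pics/o_wrist.png',cv2.resize(o,None,fx=1.2,fy=1.2)[:,:,::-1])
E
```

```text
(no output)
```

View pics/o_wrist.png

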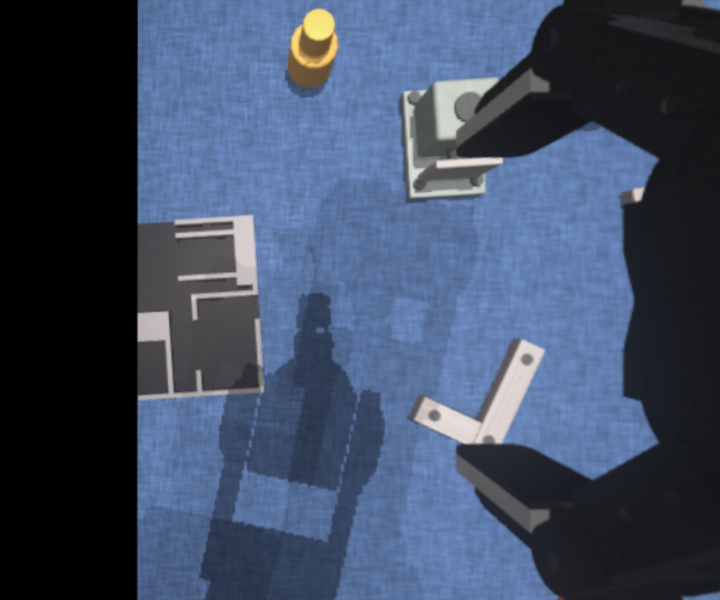

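The tray is cut off on the left here and the cover and spanner are hidden by the gripper. I take two more wrist looks from better places.

```bash
cat > snap.py <<'E'
import sys; from rig import *; from h import *
n=sys.argv[1]; p=camera_params("wrist"); im,d=get_image("wrist"); np.savez(n+'.npz',im=im,d=d,**p)
o=observe(); print(o['time_s'],o['position'].round(4),o['tool_rot'].round(3).tolist(),o['q'].round(1))
E
python3 -m handwheel '[[[0.2,-0.14,-0.16],[0,0,0]],[[0.2,-0.14,-0.16],[0,0,0]],[[0.2,-0.14,-0.16],[0,0,0]],[[0.2,-0.14,-0.16],[0,0,0]],[[0.2,-0.14,-0.16],[0,0,0]]]'
python3 snap.py w1
python3 -m handwheel '[[[-0.62,0.04,0],[0,0,0]],[[-0.62,0.04,0],[0,0,0]],[[-0.62,0.04,0],[0,0,0]],[[-0.62,0.04,0],[0,0,0]],[[-0.62,0.04,0],[0,0,0]],[[-0.62,0.04,0],[0,0,0]],[[-0.62,0.04,0],[0,0,0]],[[-0.62,0.04,0],[0,0,0]],[[-0.62,0.04,0],[0,0,0]]]'
python3 snap.py w2
python3 - <<'E'
from h import *
a=ortho('w1.npz',.010,.42,.78,-.08,.30,1000)
b=ortho('w2.npz',.012,.32,.72,-.40,-.02,1000)
h=max(len(a),len(b)); pad=lambda q:cv2.copyMakeBorder(q,0,h-len(q),0,0,cv2.BORDER_CONSTANT)
cv2.imwrite('pics/o12.png',np.hstack([pad(a),pad(b)])[:,:,::-1])
E
```

```text
time_s: 0.65
position: [0.4798, 0.1003, 0.2789]
tool_rot: [[-0.001, 1.0, 0.001], [1.0, 0.001, -0.0], [-0.0, 0.001, -1.0]]
ft_force: [0.2, -0.5, -0.2]
grip_width: 0.0855
gripper_force: 0.0
0.7 [0.48   0.0997 0.2781] [[-0.0, 1.0, -0.001], [1.0, 0.0, -0.0], [-0.0, -0.001, -1.0]] [-2.1 13.  74.1 -0.  92.9 -2.1]
time_s: 1.6
position: [0.4998, -0.2097, 0.278]
tool_rot: [[0.001, 1.0, -0.001], [1.0, -0.001, 0.001], [0.001, -0.001, -1.0]]
ft_force: [0.4, 0.8, 0.6]
grip_width: 0.0852
gripper_force: 0.0
1.65 [ 0.4999 -0.2091  0.2784] [[-0.001, 1.0, -0.001], [1.0, 0.001, 0.001], [0.001, -0.001, -1.0]] [-35.2  18.5  66.3   0.   95.2 -35.3]
```

View pics/o12.png

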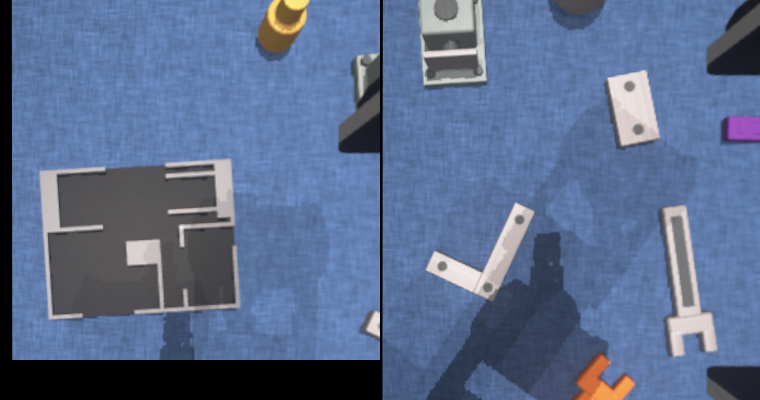

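Left (w1) shows the tray with outer corners (40,170), (232,158), (240,305), (50,320). Its spanner bay is at the top with the wide end left (+y). The L bay is bottom-left, with its block at (143,252), so the corner is bottom-left. The cover bay is at (208,267). Right (w2) shows the bracket (480,255), cover (633,108), steel spanner (690,280) and checker (452,55). Now I fit the poses and make one close crop of the tray and spanner.

```bash
cat > fit.py <<'E'
from h import *
from scipy.optimize import minimize
POLY={'bracket':np.array([[-50,-11],[50,-11],[50,11],[-28,11],[-28,64],[-50,64]])/1e3,
'spanner':np.array([[-75,-12],[35,-12],[35,-23],[75,-23],[75,23],[35,23],[35,12],[-75,12]])/1e3,
'cover':np.array([[-35,-20],[35,-20],[35,20],[-35,20]])/1e3,
'tray':np.array([[-74.5,-96],[74.5,-96],[74.5,96],[-74.5,96]])/1e3}
def pts(name,p):
    c,s=np.cos(p[2]),np.sin(p[2]); return POLY[name]@np.array([[c,s],[-s,c]])+p[:2]
def fit(f,name,p0,zp,rad=.1,maskf=None,S=2000):
    x1,y1=p0[0]+rad,p0[1]+rad
    o=ortho(f,zp,p0[0]-rad,x1,p0[1]-rad,y1,S).astype(int)
    m=(maskf or (lambda o:(o[...,0]>.85*o[...,2])&(o.sum(2)>60)))(o).astype(np.uint8)
    m=cv2.morphologyEx(m,cv2.MORPH_CLOSE,np.ones((9,9)))
    m=cv2.GaussianBlur(m*1.0,(0,0),2)
    def cost(q):
        P=pts(name,np.array(q)*[1e-3,1e-3,1e-2]); px=np.stack([(y1-P[:,1])*S,(x1-P[:,0])*S],1)
        t=np.zeros(m.shape,np.uint8); cv2.fillPoly(t,[np.round(px*16).astype(np.int32)],1,shift=4)
        t=cv2.GaussianBlur(t*1.0,(0,0),2); return ((t-m)**2).sum()/t.sum()
    q0=np.array(p0)*[1e3,1e3,1e2]
    r=minimize(cost,q0,method='Nelder-Mead',options=dict(initial_simplex=[q0]+[q0+4*np.eye(3)[i] for i in range(3)]))
    p=r.x*[1e-3,1e-3,1e-2]; return p,r.fun
E
python3 - <<'E'
from fit import *
D=np.deg2rad
for a in [('w2.npz','bracket',(.467,-.142,D(-26)),.012),('w2.npz','spanner',(.439,-.329,D(187)),.012),('w2.npz','cover',(.612,-.273,D(12)),.012,.06),
 ('w1.npz','tray',(.542,.102,D(2)),.010,.12)]:
    p,c=fit(*a); print(a[0],a[1],p[:2].round(4),np.rad2deg(p[2]).round(2),round(c,3))
    if a[1]=='tray': T=p
np.save('tray.npy',T)
# tray in its own frame, 3 px/mm
s=3; r,c=np.mgrid[:170*s,:210*s]; tx=.085-r/s/1e3; ty=.105-c/s/1e3
cc,ss=np.cos(T[2]),np.sin(T[2]); X=np.stack([T[0]+cc*tx-ss*ty,T[1]+ss*tx+cc*ty,0*tx+.01],-1)
z=np.load('w1.npz'); q=(X@z['R'].T+z['t'])@z['K'].T; q=(q[...,:2]/q[...,2:]).astype(np.float32)
t=cv2.remap(z['im'],q[...,0],q[...,1],cv2.INTER_CUBIC)
for k in range(0,170,10): cv2.line(t,(0,k*s),(6 if (85-k)%50 else 14,k*s),(255,255,0))
for k in range(5,210,10): cv2.line(t,(k*s,0),(k*s,6 if (105-k)%50 else 14),(255,255,0))
cv2.imwrite('pics/tray.png',t[:,:,::-1])
# depth of checker
for f in ['w2.npz','wrist0.npz']:
    im,d,P=cloud(f); m=(d>0)&(abs(P[...,0]-.68)<.09)&(abs(P[...,1]+.09)<.07)&(P[...,2]>.02)
    print(f,m.sum()); Q=P[m]
    top=Q[Q[:,2]>.045]; print(np.percentile(top,[1,50,99],axis=0).round(4) if len(top) else 0)
E
```

```text
w2.npz bracket [ 0.4685 -0.1437] -25.22 0.003
w2.npz spanner [ 0.4413 -0.3228] 188.36 0.188
w2.npz cover [ 0.6115 -0.272 ] 11.93 0.01
w1.npz tray [0.5408 0.1609] 3.61 0.006
w2.npz 3188
[[ 0.6508 -0.1165  0.0455]
 [ 0.6877 -0.0911  0.0516]
 [ 0.7145 -0.0668  0.055 ]]
wrist0.npz 2370
[[ 0.6507 -0.1142  0.0454]
 [ 0.6921 -0.0805  0.0516]
 [ 0.7146 -0.0652  0.0548]]
```

View pics/tray.png

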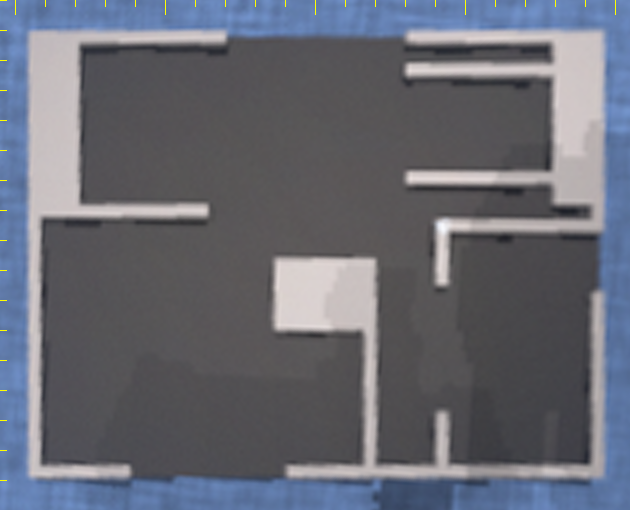

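Tray frame, from the picture (3 px/mm, 0 at row 255, col 315):
- **Spanner bay:** centre (43.6, −0.3), head +y.
- **Bracket bay:** origin (−55.3, 37.1), yaw −90.
- **Cover bay:** centre (−31.3, −68.3), with a finger gap only on its left. The right rib at col 598 is unbroken beside the middle, so I'll grip the cover high.

Next I refine the spanner and checker.

```bash
python3 - <<'E'
import fit; from fit import *
D=np.deg2rad
POLY['spanner']=np.array([[-75,-12],[35,-12],[35,-23],[75,-23],[75,-9],[50,-9],[50,9],[75,9],[75,23],[35,23],[35,12],[-75,12]])/1e3
def mk(o):
    m=((o[...,0]>.8*o[...,2])&(o.sum(2)>150)).astype(np.uint8)
    n,l,st,c=cv2.connectedComponentsWithStats(m); h=m.shape[0]//2
    ids=[i for i in range(1,n) if st[i,4]>200 and np.hypot(*(c[i]-h))<110]
    return np.isin(l,ids)
p,c=fit.fit('w2.npz','spanner',(.438,-.3208,D(185.5)),.012,.095,mk); print('spanner',p[:2].round(4),np.rad2deg(p[2]).round(2),c)
# overlays check
o=ortho('w2.npz',.012,.34,.54,-.42,-.22,2000).copy()
P=pts('spanner',p); cv2.polylines(o,[np.round(np.stack([(-.22-P[:,1])*2000,(.54-P[:,0])*2000],1)).astype(np.int32)],True,(255,0,0))
for f in ['w2.npz','wrist0.npz','w1.npz']:
    im,d,X=cloud(f); Q=X[(d>0)&(abs(X[...,0]-.655)<.03)&(abs(X[...,1]+.09)<.045)&(X[...,2]>.018)&(X[...,2]<.046)]
    if len(Q)<50: continue
    # face: front-most points per y bin
    b=[]
    for y in np.arange(-.115,-.065,.002):
        q=Q[abs(Q[:,1]-y)<.001]
        if len(q)>4: b.append((y,np.median(np.sort(q[:,0])[:max(3,len(q)//2)])))
    b=np.array(b); k=np.polyfit(b[:,0],b[:,1],1); print(f,len(Q),'face x at y=-.09',np.polyval(k,-.09).round(4),'slope deg',np.degrees(np.arctan(k[0])).round(2),b[[0,-1]].round(3).tolist(), 'y of face pts',np.percentile(Q[:,1],[1,99]).round(4))
c2=ortho('w2.npz',.048,.60,.74,-.17,-.02,2500)
cv2.imwrite('pics/sc.png',np.hstack([cv2.resize(o,(350,350)),cv2.resize(c2,(375,350))])[:,:,::-1])
E
```

```text
Traceback (most recent call last):
AttributeError: 'function' object has no attribute 'fit'
```

```bash
cat > sc.py <<'E'
from fit import *
D=np.deg2rad
POLY['spanner']=np.array([[-75,-12],[35,-12],[35,-23],[75,-23],[75,-9],[50,-9],[50,9],[75,9],[75,23],[35,23],[35,12],[-75,12]])/1e3
def mk(o):
    m=((o[...,0]>.8*o[...,2])&(o.sum(2)>150)).astype(np.uint8)
    n,l,st,c=cv2.connectedComponentsWithStats(m); h=m.shape[0]//2
    ids=[i for i in range(1,n) if st[i,4]>200 and np.hypot(*(c[i]-h))<110]
    return np.isin(l,ids)
p,c=fit('w2.npz','spanner',(.438,-.3208,D(185.5)),.012,.095,mk); print('spanner',p[:2].round(4),np.rad2deg(p[2]).round(2),c)
o=ortho('w2.npz',.012,.34,.54,-.42,-.22,2000).copy()
P=pts('spanner',p); cv2.polylines(o,[np.round(np.stack([(-.22-P[:,1])*2000,(.54-P[:,0])*2000],1)).astype(np.int32)],True,(255,0,0))
for f in ['w2.npz','wrist0.npz','w1.npz']:
    im,d,X=cloud(f); Q=X[(d>0)&(abs(X[...,0]-.655)<.03)&(abs(X[...,1]+.09)<.045)&(X[...,2]>.018)&(X[...,2]<.046)]
    if len(Q)<50: continue
    b=[]
    for y in np.arange(-.115,-.065,.002):
        q=Q[abs(Q[:,1]-y)<.001]
        if len(q)>4: b.append((y,np.median(np.sort(q[:,0])[:max(3,len(q)//2)])))
    b=np.array(b); k=np.polyfit(b[:,0],b[:,1],1); print(f,len(Q),'face x at y=-.09',np.polyval(k,-.09).round(4),'slope deg',np.degrees(np.arctan(k[0])).round(2),b[[0,-1]].round(3).tolist(), 'y of face pts',np.percentile(Q[:,1],[1,99]).round(4))
c2=ortho('w2.npz',.048,.60,.74,-.17,-.02,2500)
cv2.imwrite('pics/sc.png',np.hstack([cv2.resize(o,(350,350)),cv2.resize(c2,(375,350))])[:,:,::-1])
E
python3 sc.py
```

```text
spanner [ 0.4404 -0.323 ] 187.87 0.036777453774539504
w2.npz 907 face x at y=-.09 0.6513 slope deg -3.69 [[-0.115, 0.653], [-0.069, 0.65]] y of face pts [-0.1181 -0.0691]
wrist0.npz 666 face x at y=-.09 0.6528 slope deg 3.8 [[-0.115, 0.653], [-0.067, 0.674]] y of face pts [-0.1163 -0.0663]
```

View pics/sc.png

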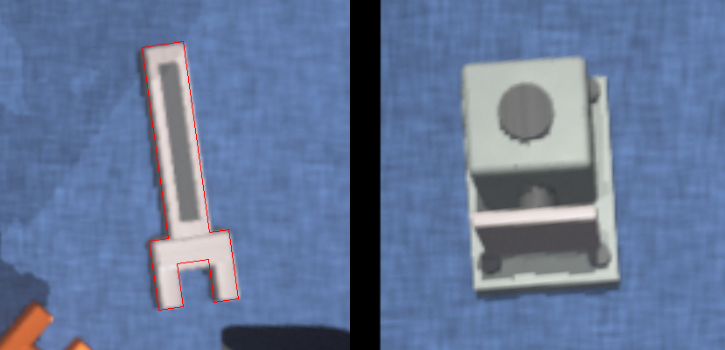

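The spanner outline fits. The plate's top edge runs from (472,214) to (597,207), so its face centre is about (0.652, −0.094) and the checker's yaw is about +3.5°. Now I go to the bracket.

```bash
cat > go.py <<'E'
import sys,json; from rig import *; import numpy as np; from scipy.spatial.transform import Rotation as Ro
# go.py x y z toolyaw(deg, direction of tool y) -> fractions
x,y,z,a=map(float,sys.argv[1:5]); o=observe(); R=o['tool_rot']
a=np.radians(a); Y=np.array([np.cos(a),np.sin(a),0]); Z=np.array([0,0,-1.]); T=np.stack([np.cross(Y,Z),Y,Z],1)
s=R.T@(np.array([x,y,z])-o['position'])/.5; r=Ro.from_matrix(R.T@T).as_rotvec()/np.pi
print(s.round(4).tolist(),r.round(4).tolist(),'t',o['time_s'],'q6',o['q'].round(0)[[0,5]])
E
python3 -m handwheel '[[[0.136,-0.07,0.2],[0,0,-0.36]],[[0.136,-0.07,0.3],[0,0,-0.36]],[[0.136,-0.07,0.4],[0,0,-0.36]],[[0.136,-0.07,0.45],[0,0,-0.36]],[[0.136,-0.07,0.45],[0,0,-0.36]],[[0.136,-0.07,0.45],[0,0,-0.36]],[[0.136,-0.07,0.45],[0,0,-0.36]],[[0.136,-0.07,0.45],[0,0,-0.36]],[[0.136,-0.07,0.45],[0,0,-0.36]],[[0.136,-0.07,0.45],[0,0,-0.36]]]' 0.65 80
python3 go.py .4649 -.1420 .002 64.8
```

```text
time_s: 2.65
position: [0.4651, -0.1412, 0.0541]
tool_rot: [[-0.904, 0.427, 0.0], [0.427, 0.904, -0.0], [-0.0, -0.0, -1.0]]
ft_force: [-0.7, 0.0, -0.4]
grip_width: 0.0557
gripper_force: 0.0
[-0.0003, -0.0016, 0.1042] [-0.0, 0.0001, -0.0003] t 2.65 q6 [-31. -96.]
```

```bash
python3 -m handwheel '[[[0,-0.001,0.06],[0,0,0]],[[0,-0.001,0.09],[0,0,0]],[[0,-0.001,0.104],[0,0,0]],[[0,-0.001,0.104],[0,0,0]],[[0,-0.001,0.104],[0,0,0]]]'
python3 -m handwheel '[[[0,0,0],[0,0,0]],[[0,0,0],[0,0,0]],[[0,0,0],[0,0,0]],[[0,0,0],[0,0,0]],[[0,0,0],[0,0,0]],[[0,0,0],[0,0,0]]]' 0 80
python3 -m handwheel '[[[0,0,-0.02],[0,0,0]],[[0,0,-0.06],[0,0,0]],[[0,0,-0.12],[0,0,0]],[[0,0,-0.16],[0,0,0]],[[0,0,-0.16],[0,0,0]]]'
```

```text
time_s: 3.15
position: [0.4652, -0.1425, 0.0024]
tool_rot: [[-0.905, 0.426, 0.001], [0.426, 0.905, -0.001], [-0.001, -0.0, -1.0]]
ft_force: [0.6, 0.1, 0.3]
grip_width: 0.0557
gripper_force: 0.0
time_s: 3.75
position: [0.4648, -0.1424, 0.0018]
tool_rot: [[-0.905, 0.426, 0.0], [0.426, 0.905, -0.0], [-0.0, 0.0, -1.0]]
ft_force: [1.3, 0.6, -0.1]
grip_width: -0.0002
gripper_force: 0.0
time_s: 4.25
position: [0.466, -0.1431, 0.0848]
tool_rot: [[-0.905, 0.426, 0.005], [0.426, 0.905, -0.003], [-0.006, -0.001, -1.0]]
ft_force: [-0.2, -0.9, -0.5]
grip_width: 0.0002
gripper_force: 0.0
```

The fingers shut on nothing, so I look.

```bash
python3 snap.py w3; python3 - <<'E'
from h import *
from rig import *
im,d=get_image('side'); p=camera_params('side'); np.savez('s3.npz',im=im,d=d,**p)
a=cv2.resize(im[190:300,200:330],(480,406),interpolation=cv2.INTER_CUBIC)
b=cv2.resize(ortho('w3.npz',.012,.36,.56,-.22,-.02,1000),(300,300))
b=cv2.copyMakeBorder(b,0,106,0,0,cv2.BORDER_CONSTANT)
cv2.imwrite('pics/miss.png',np.hstack([a,b])[:,:,::-1])
E
```

```text
4.3 [ 0.4653 -0.1427  0.0831] [[-0.905, 0.426, 0.003], [0.426, 0.905, -0.002], [-0.003, -0.0, -1.0]] [-31.   22.7  94.7   0.   62.5 -95.8]
```

View pics/miss.png

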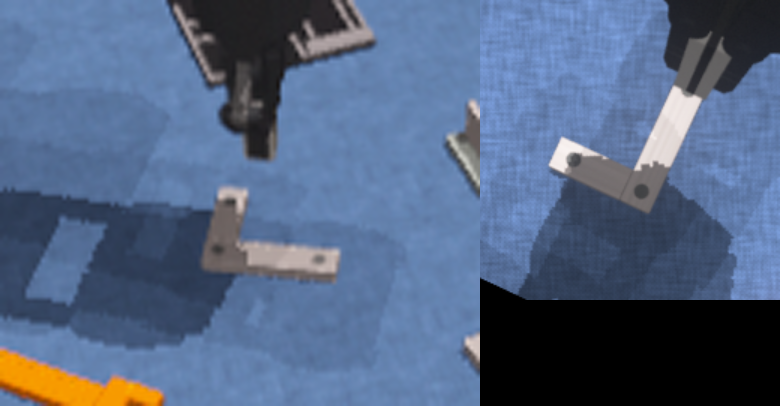

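```bash
python3 - <<'E'
from fit import *
im,d,X=cloud('s3.npz'); im0,d0,X0=cloud('side0.npz')
for v in range(212,236,3): print(v,[X[v,u].round(3).tolist() for u in (266,270)])
p,c=fit('w3.npz','bracket',(.4685,-.1437,np.radians(-25.2)),.012); print('w3',p[:2].round(4),np.degrees(p[2]).round(2),c)
for f in ['s3.npz','side0.npz']:
    p,c=fit(f,'bracket',(.4685,-.1437,np.radians(-25.2)),.012); print(f,p[:2].round(4),np.degrees(p[2]).round(2),c)
im,d,Xw=cloud('w3.npz'); m=(d>0)&(Xw[...,2]>.06)&(Xw[...,2]<.2)&(d>.05); Q=Xw[m]; print(len(Q), Q[np.argsort(Q[:,2])[:20:4]].round(3))
E
```

```text
212 [[0.45, -0.18, 0.219], [0.46, -0.178, 0.214]]
215 [[0.448, -0.186, 0.215], [0.462, -0.168, 0.196]]
218 [[0.446, -0.191, 0.211], [0.457, -0.185, 0.202]]
221 [[0.445, -0.195, 0.205], [0.454, -0.197, 0.205]]
224 [[0.445, -0.195, 0.196], [0.454, -0.195, 0.193]]
227 [[0.456, -0.142, 0.135], [0.463, -0.156, 0.146]]
230 [[0.455, -0.145, 0.127], [0.463, -0.155, 0.134]]
233 [[0.479, -0.03, 0.002], [0.463, -0.154, 0.123]]
w3 [ 0.4683 -0.1438] -24.43 0.7313523176959935
s3.npz [ 0.4681 -0.1452] -25.03 0.1863994783619408
side0.npz [ 0.4686 -0.1443] -25.13 0.17439601395746654
37616 [[ 0.456 -0.142  0.121]
 [ 0.455 -0.144  0.121]
 [ 0.456 -0.14   0.122]
 [ 0.458 -0.137  0.122]
 [ 0.454 -0.145  0.122]]
```

The bracket has not moved. Both cameras put the shut fingertips at z≈0.121 while the TCP reads 0.083, so the real tips sit about 38 mm behind the reported TCP. I go lower in steps and check with depth.

```bash
cat > tip.py <<'E'
from rig import *; from h import *
# lowest finger points, in tool frame, from side and wrist depth
for n in ['wrist','side']:
    o=observe(); p=camera_params(n); im,d=get_image(n); np.savez('tmp.npz',im=im,d=d,**p)
    _,_,X=cloud('tmp.npz'); L=(X-o['position'])@o['tool_rot']
    m=(d>0)&(abs(L[...,0])<.02)&(abs(L[...,1])<.06)&(L[...,2]<0.05)&(L[...,2]>-.15)&(X[...,2]>.016)&(im.max(2)<130)
    q=L[m]; q=q[np.argsort(-q[:,2])]; print(n,o['position'].round(4),o['grip_width'],len(q),q[5:60:11].round(4).tolist())
E
python3 -m handwheel '[[[0,0,0.03],[0,0,0]],[[0,0,0.06],[0,0,0]],[[0,0,0.1],[0,0,0]],[[0,0,0.14],[0,0,0]],[[0,0,0.16],[0,0,0]],[[0,0,0.16],[0,0,0]]]' 0.55 80
python3 tip.py
```

```text
time_s: 4.95
position: [0.4638, -0.142, 0.0004]
tool_rot: [[-0.905, 0.426, -0.003], [0.426, 0.905, 0.002], [0.004, 0.0, -1.0]]
ft_force: [-0.7, -0.3, 0.8]
grip_width: 0.0471
gripper_force: 0.0
wrist [ 4.638e-01 -1.420e-01  4.000e-04] 0.047119990051064486 52075 [[-0.0048, 0.0231, -0.0347], [-0.0058, -0.0239, -0.0356], [0.0027, 0.0231, -0.0356], [-0.0055, 0.0229, -0.0361], [0.0011, -0.0239, -0.0365]]
side [ 0.4644 -0.1423  0.0013] 0.04675288241256037 351 [[-0.0099, 0.0258, -0.0408], [0.0063, -0.0353, -0.0458], [0.0006, -0.0372, -0.0487], [-0.0105, 0.0245, -0.0538], [0.0031, -0.0358, -0.0582]]
```

```bash
python3 -m handwheel '[[[0,0,0.03],[0,0,0]],[[0,0,0.05],[0,0,0]],[[0,0,0.06],[0,0,0]],[[0,0,0.06],[0,0,0]],[[0,0,0.06],[0,0,0]]]'
python3 tip.py
python3 -m handwheel '[[[0,0,0.004],[0,0,0]],[[0,0,0.004],[0,0,0]]]'
```

```text
time_s: 5.55
position: [0.465, -0.1425, -0.0279]
tool_rot: [[-0.905, 0.426, 0.0], [0.426, 0.905, -0.0], [-0.0, -0.0, -1.0]]
ft_force: [0.6, -0.3, 0.3]
grip_width: 0.047
gripper_force: 0.0
wrist [ 0.465  -0.1425 -0.0279] 0.04697810564919479 51469 [[-0.0047, -0.0239, -0.0439], [0.0053, -0.0336, -0.044], [0.0058, 0.0326, -0.0442], [-0.0074, -0.024, -0.0442], [0.01, 0.0235, -0.0444]]
side [ 0.465  -0.1426 -0.0278] 0.046760730184209856 313 [[-0.0073, -0.0325, -0.0463], [-0.0116, 0.0255, -0.0508], [0.0089, -0.0301, -0.0531], [-0.0115, 0.0273, -0.0569], [-0.0124, -0.0245, -0.0773]]
time_s: 5.85
position: [0.4648, -0.1425, -0.0302]
tool_rot: [[-0.905, 0.426, 0.0], [0.426, 0.905, -0.0], [-0.0, 0.0, -1.0]]
ft_force: [0.8, -0.6, -0.1]
grip_width: 0.047
gripper_force: 0.0
```

```bash
python3 -m handwheel '[[[0,0,0],[0,0,0]],[[0,0,0],[0,0,0]],[[0,0,0],[0,0,0]],[[0,0,0],[0,0,0]],[[0,0,0],[0,0,0]]]' 0 80
python3 -m handwheel '[[[0,0,-0.01],[0,0,0]],[[0,0,-0.05],[0,0,0]],[[0,0,-0.1],[0,0,0]],[[0,0,-0.14],[0,0,0]],[[0,0,-0.14],[0,0,0]],[[0,0,-0.14],[0,0,0]]]'
```

```text
time_s: 6.35
position: [0.4648, -0.1425, -0.0297]
tool_rot: [[-0.905, 0.426, 0.0], [0.426, 0.905, -0.0], [-0.0, -0.0, -1.0]]
ft_force: [-2.6, -0.1, 5.2]
grip_width: 0.0194
gripper_force: 78.9
time_s: 6.95
position: [0.4645, -0.1423, 0.0394]
tool_rot: [[-0.905, 0.426, -0.0], [0.426, 0.905, 0.0], [0.0, -0.0, -1.0]]
ft_force: [0.4, -0.2, -2.6]
grip_width: 0.0194
gripper_force: 78.9
```

```bash
python3 go.py .5831 -.0982 -.006 93.5; python3 - <<'E'
from fit import *
from rig import *
p=camera_params('wrist'); im,d=get_image('wrist'); np.savez('w4.npz',im=im,d=d,**p)
mk=lambda o:(o.sum(2)>330)&(o[...,0]>.85*o[...,2])
print([ (q[0][:2].round(4),np.degrees(q[0][2]).round(2),q[1]) for q in [fit('w4.npz','bracket',(.4685,-.1437,np.radians(-25.2)),z,.1,mk) for z in (.078,.081,.084)]])
E
```

```text
[-0.1771, 0.1808, 0.0907] [0.0, -0.0001, -0.1594] t 6.95 q6 [-31. -96.]
[(array([ 0.4674, -0.1441]), np.float64(-25.86), np.float64(0.09678104191468491)), (array([ 0.4665, -0.1439]), np.float64(-26.19), np.float64(0.1344992715645829)), (array([ 0.4662, -0.1435]), np.float64(-25.4), np.float64(0.19237861634782769))]
```

```bash
python3 -m handwheel '[[[-0.05,0.05,0],[0,0,-0.04]],[[-0.1,0.1,0],[0,0,-0.08]],[[-0.15,0.15,0],[0,0,-0.12]],[[-0.177,0.181,0],[0,0,-0.159]],[[-0.177,0.181,0],[0,0,-0.159]],[[-0.177,0.181,0.04],[0,0,-0.159]],[[-0.177,0.181,0.07],[0,0,-0.159]],[[-0.177,0.181,0.091],[0,0,-0.159]],[[-0.177,0.181,0.091],[0,0,-0.159]],[[-0.177,0.181,0.091],[0,0,-0.159]]]'
python3 snap.py w5; python3 - <<'E'
from h import *
from rig import *
im,d=get_image('side'); p=camera_params('side'); np.savez('s5.npz',im=im,d=d,**p)
a=cv2.resize(im[170:290,240:390],(500,400),interpolation=cv2.INTER_CUBIC)
b=cv2.resize(ortho('w5.npz',.036,.54,.70,-.17,-.05,2400),(300,400))
cv2.imwrite('pics/pre.png',np.hstack([a,b])[:,:,::-1])
E
```

```text
time_s: 8.0
position: [0.5832, -0.0985, -0.0057]
tool_rot: [[-0.998, -0.059, -0.0], [-0.059, 0.998, 0.0], [0.0, 0.0, -1.0]]
ft_force: [-0.2, 0.5, -1.8]
grip_width: 0.0194
gripper_force: 78.9
8.05 [ 0.5835 -0.0985 -0.0053] [[-0.998, -0.059, 0.001], [-0.059, 0.998, -0.0], [-0.001, -0.0, -1.0]] [ -21.    38.1   82.7   -0.    59.2 -114.4]
```

View pics/pre.png

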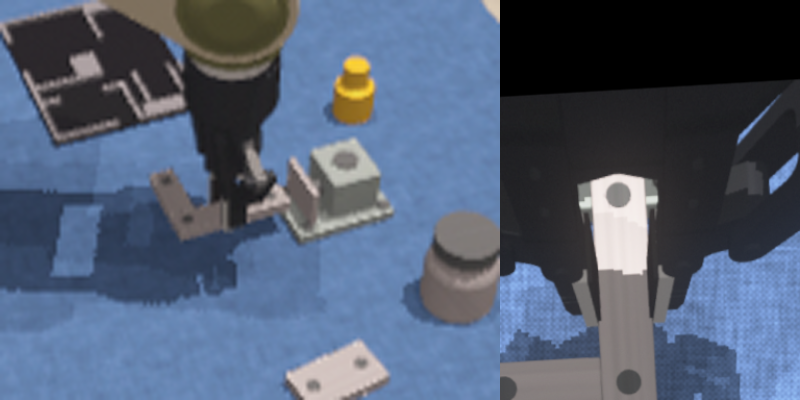

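The bracket's long end is level with the plate's middle, just short of it (side crop 285,200). Pushing along −tool x.

```bash
python3 -m handwheel '[[[-0.01,0,0],[0,0,0]],[[-0.02,0,0],[0,0,0]],[[-0.03,0,0],[0,0,0]],[[-0.04,0,0],[0,0,0]],[[-0.04,0,0],[0,0,0]],[[-0.04,0,0],[0,0,0]]]'
python3 - <<'E'
from rig import *
for i in range(3): get_image('side'); print(observe()['ft_force'].round(2))
E
```

```text
time_s: 8.7
position: [0.6029, -0.097, -0.0058]
tool_rot: [[-0.998, -0.06, -0.001], [-0.06, 0.998, 0.0], [0.001, 0.0, -1.0]]
ft_force: [-3.7, -0.8, -1.5]
grip_width: 0.0192
gripper_force: 79.2
[-3.05 -1.44 -1.14]
[-3.41 -0.16 -0.81]
[-4.   -0.83 -0.93]
```

```bash
cat > f.py <<'E'
from rig import *; import numpy as np
F=[]
for i in range(4): get_image('side'); F.append(observe()['ft_force'])
print(np.mean(F,0).round(2),observe()['position'].round(4))
E
python3 -m handwheel '[[[-0.004,0,0],[0,0,0]],[[-0.009,0,0],[0,0,0]],[[-0.009,0,0],[0,0,0]],[[-0.009,0,0],[0,0,0]]]'
python3 f.py
```

```text
time_s: 9.25
position: [0.6074, -0.0967, -0.0058]
tool_rot: [[-0.998, -0.06, -0.001], [-0.06, 0.998, 0.0], [0.001, 0.0, -1.0]]
ft_force: [-5.8, -1.0, 0.3]
grip_width: 0.019
gripper_force: 79.2
[-5.4  -0.83 -0.96] [ 0.6074 -0.0967 -0.0058]
```

```bash
python3 -m handwheel '[[[-0.002,0,0],[0,0,0]],[[-0.002,0,0],[0,0,0]],[[-0.002,0,0],[0,0,0]]]'
python3 f.py
```

```text
time_s: 9.75
position: [0.6081, -0.0967, -0.0059]
tool_rot: [[-0.998, -0.06, -0.002], [-0.06, 0.998, 0.0], [0.002, 0.0, -1.0]]
ft_force: [-8.5, -1.3, -0.5]
grip_width: 0.0199
gripper_force: 79.3
[-6.75 -0.93 -0.34] [ 0.6081 -0.0966 -0.0059]
```

```bash
python3 -m handwheel '[[[0.01,0,0],[0,0,0]],[[0.05,0,0],[0,0,0]],[[0.1,0,0],[0,0,0]],[[0.12,0,0],[0,0,0]],[[0.12,0,0],[0,0,0]]]'
python3 -m handwheel '[[[0,0,0],[0,0,0.045]],[[0,0,0],[0,0,0.09]],[[0,0,0],[0,0,0.135]],[[0,0,0],[0,0,0.18]],[[0,0,0],[0,0,0.225]],[[0,0,0],[0,0,0.27]],[[0,0,0],[0,0,0.315]],[[0,0,0],[0,0,0.36]],[[0,0,0],[0,0,0.405]],[[0,0,0],[0,0,0.45]]]'
python3 go.py .5752 -.1337 -.006 3.5
```

```text
time_s: 10.45
position: [0.5488, -0.1004, -0.0053]
tool_rot: [[-0.998, -0.059, 0.001], [-0.059, 0.998, -0.0], [-0.001, -0.0, -1.0]]
ft_force: [0.3, 0.1, -2.8]
grip_width: 0.0193
gripper_force: 79.0
time_s: 11.45
position: [0.5506, -0.1005, -0.0055]
tool_rot: [[-0.209, 0.978, 0.002], [0.978, 0.209, -0.001], [-0.001, 0.002, -1.0]]
ft_force: [0.4, 0.7, -2.0]
grip_width: 0.0196
gripper_force: 79.0
[-0.0752, 0.0341, 0.0011] [0.0007, 0.0003, 0.0477] t 11.45 q6 [-22. -35.]
```

```bash
python3 -m handwheel '[[[-0.04,0.015,0],[0,0,0.03]],[[-0.075,0.034,0.001],[0,0,0.0477]],[[-0.075,0.034,0.001],[0,0,0.0477]],[[-0.075,0.034,0.001],[0,0,0.0477]],[[-0.075,0.034,0.001],[0,0,0.0477]]]'
python3 snap.py w6; python3 - <<'E'
from fit import *
from rig import *
mk=lambda o:(o.sum(2)>250)&(o[...,0]>.85*o[...,2])
im,d=get_image('side'); p=camera_params('side'); np.savez('s6.npz',im=im,d=d,**p)
for z in (.033,.036): 
  q=fit('w6.npz','bracket',(.575,-.139,np.radians(-86.5)),z,.1,mk); print(q[0][:2].round(4),np.degrees(q[0][2]).round(2),q[1])
E
```

```text
time_s: 11.95
position: [0.5737, -0.1327, -0.0063]
tool_rot: [[-0.068, 0.998, -0.0], [0.998, 0.068, 0.0], [0.0, -0.0, -1.0]]
ft_force: [-0.0, 0.3, -3.1]
grip_width: 0.0197
gripper_force: 79.0
12.0 [ 0.5736 -0.1327 -0.0062] [[-0.068, 0.998, -0.0], [0.998, 0.068, 0.0], [0.0, -0.0, -1.0]] [-24.5  37.9  83.3   0.   58.8 -28.4]
[ 0.5747 -0.1353] -87.15 0.8057019343847956
[ 0.5748 -0.1336] -88.02 0.8007575007181167
```

```bash
cat > inhand.py <<'E'
import sys; from h import *; from rig import *
o=observe(); p=camera_params('wrist'); im,d=get_image('wrist'); np.savez('tmp.npz',im=im,d=d,**p)
_,_,X=cloud('tmp.npz'); L=(X-o['position'])@o['tool_rot']
zt=-.042
m=(d>0)&(abs(L[...,2]-zt)<.004)&(L[...,0]>.018)&(L[...,0]<.06)&(L[...,1]>.0)&(L[...,1]<.072)&(im.sum(2)>200)
q=L[m]; print(m.sum(),'z',np.median(q[:,2]).round(4),'x',np.percentile(q[q[:,1]>.02][:,0],[2,50,98]).round(4),'y',np.percentile(q[:,1],[1,99]).round(4))
s=q[q[:,1]>.02]; b=[(y,np.median(s[abs(s[:,1]-y)<.002][:,0])) for y in np.arange(.02,.058,.004)]
k=np.polyfit(*np.array(b).T,1); print('leg skew deg',np.degrees(np.arctan(k[0])))
E
python3 inhand.py
```

```text
8768 z -0.0413 x [0.0249 0.0359 0.046 ] y [0.0007 0.0635]
leg skew deg 0.15887528430392206
```

```bash
python3 -m handwheel '[[[-0.004,0.01,0],[0,0,0.002]],[[-0.004,0.02,0],[0,0,0.002]],[[-0.004,0.03,0],[0,0,0.002]],[[-0.004,0.042,0],[0,0,0.002]],[[-0.004,0.042,0],[0,0,0.002]],[[-0.004,0.042,0],[0,0,0.002]]]'
python3 f.py
python3 -m handwheel '[[[0,0.004,0],[0,0,0]],[[0,0.008,0],[0,0,0]],[[0,0.008,0],[0,0,0]],[[0,0.008,0],[0,0,0]]]'
python3 f.py
```

```text
time_s: 12.7
position: [0.5943, -0.1339, -0.0064]
tool_rot: [[-0.061, 0.998, -0.001], [0.998, 0.061, 0.0], [0.0, -0.001, -1.0]]
ft_force: [-3.1, -1.7, -2.2]
grip_width: 0.0195
gripper_force: 79.2
[-4.2  -1.49 -2.56] [ 0.5943 -0.1339 -0.0063]
time_s: 13.3
position: [0.5981, -0.1337, -0.0063]
tool_rot: [[-0.061, 0.998, -0.001], [0.998, 0.061, 0.0], [0.0, -0.001, -1.0]]
ft_force: [-5.0, -2.8, -2.1]
grip_width: 0.0194
gripper_force: 79.2
[-5.68 -2.38 -2.44] [ 0.5981 -0.1336 -0.0063]
```

```bash
python3 -m handwheel '[[[0,0.002,0],[0,0,0]],[[0,0.002,0],[0,0,0]],[[0,0.002,0],[0,0,0]]]'
python3 f.py
```

```text
time_s: 13.8
position: [0.599, -0.1336, -0.0063]
tool_rot: [[-0.061, 0.998, -0.002], [0.998, 0.061, 0.0], [0.0, -0.002, -1.0]]
ft_force: [-5.0, -1.8, -1.0]
grip_width: 0.0192
gripper_force: 79.2
[-6.07 -2.19 -2.03] [ 0.599  -0.1336 -0.0063]
```

```bash
python3 -m handwheel '[[[0,0.0016,0],[0,0,0]],[[0,0.0016,0],[0,0,0]],[[0,0.0016,0],[0,0,0]]]'
python3 f.py
python3 -m handwheel '[[[0,-0.02,0],[0,0,0]],[[0,-0.06,0],[0,0,0]],[[0,-0.1,0],[0,0,0]],[[0,-0.12,0],[0,0,0]],[[0,-0.12,-0.05],[0,0,0]],[[0,-0.12,-0.08],[0,0,0]],[[0,-0.12,-0.08],[0,0,0]]]'
python3 inhand.py
python3 - <<'E'
import numpy as np
T=np.load('tray.npy'); c,s=np.cos(T[2]),np.sin(T[2])
for n,a,b,dy in [('bracket',-55.3,37.1,-90),('spanner',43.6,-.3,90),('cover',-31.3,-68.3,0)]:
    a/=1e3;b/=1e3; print(n,(T[0]+c*a-s*b).round(4),(T[1]+s*a+c*b).round(4),(np.degrees(T[2])+dy).round(2))
E
```

```text
time_s: 14.3
position: [0.5992, -0.1337, -0.0064]
tool_rot: [[-0.061, 0.998, -0.003], [0.998, 0.061, 0.0], [0.0, -0.003, -1.0]]
ft_force: [-7.6, -3.1, -1.3]
grip_width: 0.0192
gripper_force: 79.3
[-8.13 -3.38 -1.43] [ 0.5992 -0.1337 -0.0065]
time_s: 15.2
position: [0.5425, -0.1377, 0.0359]
tool_rot: [[-0.06, 0.998, 0.005], [0.998, 0.06, -0.002], [-0.002, 0.005, -1.0]]
ft_force: [0.4, -0.6, -2.7]
grip_width: 0.0193
gripper_force: 79.3
8749 z -0.0413 x [0.0249 0.0359 0.046 ] y [0.0007 0.0635]
leg skew deg -0.17516875978521745
bracket 0.4833 0.1944 -86.39
spanner 0.5844 0.1634 93.61
cover 0.5139 0.0908 3.61
```

```bash
python3 go.py .4831 .1979 .036 3.6
```

```text
[0.6764, -0.0762, -0.004] [0.0009, 0.0004, -0.0007] t 15.25 q6 [-26. -30.]
```

```bash
python3 -m handwheel '[[[0.06,-0.007,-0.004],[0,0,0]],[[0.14,-0.015,-0.004],[0,0,0]],[[0.22,-0.025,-0.004],[0,0,0]],[[0.3,-0.034,-0.004],[0,0,0]],[[0.38,-0.043,-0.004],[0,0,0]],[[0.46,-0.052,-0.004],[0,0,0]],[[0.54,-0.061,-0.004],[0,0,0]],[[0.6,-0.07,-0.004],[0,0,0]],[[0.65,-0.075,-0.004],[0,0,0]],[[0.6764,-0.0762,-0.004],[0,0,0]]]'
python3 -m handwheel '[[[0,0,0],[0,0,0]],[[0,0,0],[0,0,0]]]'
python3 go.py .4831 .1979 -.014 3.6
```

```text
time_s: 16.25
position: [0.4812, 0.2, 0.0349]
tool_rot: [[-0.062, 0.998, -0.001], [0.998, 0.062, 0.0], [0.0, -0.001, -1.0]]
ft_force: [0.7, -0.4, -2.7]
grip_width: 0.0194
gripper_force: 79.2
time_s: 16.45
position: [0.4822, 0.1976, 0.0354]
tool_rot: [[-0.061, 0.998, -0.0], [0.998, 0.061, -0.0], [-0.0, -0.0, -1.0]]
ft_force: [-0.2, -0.1, -3.0]
grip_width: 0.019
gripper_force: 79.2
[0.0006, 0.0018, 0.0987] [-0.0002, 0.0001, -0.0007] t 16.45 q6 [9. 6.]
```

```bash
python3 -m handwheel '[[[0.0006,0.0018,0.04],[0,0,0]],[[0.0006,0.0018,0.08],[0,0,0]],[[0.0006,0.0018,0.0987],[0,0,0]],[[0.0006,0.0018,0.0987],[0,0,0]],[[0.0006,0.0018,0.0987],[0,0,0]]]'
python3 go.py .4831 .1979 -.025 3.6
```

```text
time_s: 16.95
position: [0.4835, 0.198, -0.0131]
tool_rot: [[-0.06, 0.998, 0.001], [0.998, 0.06, 0.0], [0.0, 0.001, -1.0]]
ft_force: [-0.0, 0.4, -3.2]
grip_width: 0.0193
gripper_force: 79.1
[-0.0002, -0.0008, 0.0238] [0.0002, -0.0, -0.0009] t 16.95 q6 [9. 6.]
```

```bash
python3 -m handwheel '[[[0,0,0.01],[0,0,0]],[[0,0,0.016],[0,0,0]],[[0,0,0.021],[0,0,0]],[[0,0,0.021],[0,0,0]],[[0,0,0.021],[0,0,0]]]'; python3 f.py
```

```text
time_s: 17.45
position: [0.483, 0.1985, -0.024]
tool_rot: [[-0.061, 0.998, 0.0], [0.998, 0.061, 0.0], [0.0, 0.0, -1.0]]
ft_force: [0.3, 0.7, -2.4]
grip_width: 0.0199
gripper_force: 79.2
[ 0.12  0.01 -2.9 ] [ 0.483   0.1985 -0.0239]
```

```bash
python3 -m handwheel '[[[0,0,0.003],[0,0,0]],[[0,0,0.004],[0,0,0]],[[0,0,0.004],[0,0,0]]]'; python3 f.py
python3 -m handwheel '[[[0,0,0],[0,0,0]],[[0,0,0],[0,0,0]],[[0,0,0],[0,0,0]],[[0,0,0],[0,0,0]]]' 0.42
python3 -m handwheel '[[[0,0,-0.02],[0,0,0]],[[0,0,-0.08],[0,0,0]],[[0,0,-0.16],[0,0,0]],[[0,0,-0.24],[0,0,0]],[[0,0,-0.32],[0,0,0]],[[0,0,-0.4],[0,0,0]],[[0,0,-0.44],[0,0,0]],[[0,0,-0.44],[0,0,0]]]'
python3 -m handwheel '[[[-0.2,0.06,0],[0,0,0]],[[-0.2,0.06,0],[0,0,0]],[[-0.2,0.06,0],[0,0,0]],[[-0.2,0.06,0],[0,0,0]],[[-0.2,0.06,0],[0,0,0]]]'
python3 snap.py w7
python3 - <<'E'
from fit import *
for r in (.1,.08):
  p,c=fit('w7.npz','bracket',(.4833,.1944,np.radians(-86.4)),.016,r,lambda o:o.sum(2)>330); print(p[:2].round(4),np.degrees(p[2]).round(2),c)
p,c=fit('w7.npz','tray',(.5408,.1009,np.radians(3.6)),.010,.12); print(p,c)
print(np.load('tray.npy'))
E
```

```text
time_s: 17.95
position: [0.483, 0.1985, -0.0257]
tool_rot: [[-0.061, 0.998, 0.0], [0.998, 0.061, 0.0], [0.0, 0.0, -1.0]]
ft_force: [-1.4, -0.8, 4.1]
grip_width: 0.0193
gripper_force: 79.8
[-1.1  -0.1   4.27] [ 0.4831  0.1985 -0.0258]
time_s: 18.55
position: [0.483, 0.1985, -0.0261]
tool_rot: [[-0.061, 0.998, -0.0], [0.998, 0.061, -0.0], [-0.0, -0.0, -1.0]]
ft_force: [0.1, 0.3, 0.3]
grip_width: 0.0365
gripper_force: 0.0
time_s: 19.35
position: [0.484, 0.1987, 0.1976]
tool_rot: [[-0.061, 0.998, 0.007], [0.998, 0.061, 0.001], [0.001, 0.007, -1.0]]
ft_force: [0.5, -0.4, 0.2]
grip_width: 0.0356
gripper_force: 0.0
time_s: 19.85
position: [0.5183, 0.1012, 0.1935]
tool_rot: [[-0.061, 0.998, -0.001], [0.998, 0.061, 0.0], [0.0, -0.001, -1.0]]
ft_force: [0.6, 0.7, -0.1]
grip_width: 0.0358
gripper_force: 0.0
19.9 [0.5183 0.1015 0.1937] [[-0.062, 0.998, -0.001], [0.998, 0.062, 0.0], [0.0, -0.001, -1.0]] [-1.8 19.9 78.3  0.  81.9 -5.3]
[0.4829 0.1952] -84.8 2.904306624666185
[0.4829 0.1952] -84.8 2.32542570693191
[0.54142368 0.16123326 0.05997535] 0.04845898684862995
[0.5408201  0.16090749 0.06306733]
```

```bash
python3 - <<'E'
from fit import *
im,d,X=cloud('w7.npz'); b=pts('bracket',(.4833,.1944,np.radians(-86.4))).astype(np.float32)
def rep(n,poly):
    ins=np.array([cv2.pointPolygonTest(poly.reshape(-1,1,2),(float(x),float(y)),False)>0 for x,y in X[...,:2].reshape(-1,2)]).reshape(d.shape)&(d>0)
    q=X[ins]; print(n,len(q),np.percentile(q[:,2],[2,25,50,75,98]).round(4)); A=np.c_[q[:,:2]-q[:,:2].mean(0),np.ones(len(q))]; s=q[:,2]>.01; print('slope',np.linalg.lstsq(A[s],q[s,2],rcond=None)[0].round(4))
rep('bracket',b)
q=X[(d>0)&(X[...,2]>.0125)&(X[...,2]<.02)&(X[...,0]>.44)&(X[...,0]<.6)&(X[...,1]>.11)&(X[...,1]<.27)][:,:2].astype(np.float32)
c=np.linalg.inv([[1,0],[0,1]]); th=np.radians(-86.4); r=(q-[.4833,.1944])@np.array([[np.cos(th),-np.sin(th)],[np.sin(th),np.cos(th)]])
print('in nest frame: long leg x',np.percentile(r[:,0],[.5,99.5]).round(4),'y',np.percentile(r[:,1],[.5,99.5]).round(4))
L=r[(r[:,1]<.008)&(r[:,1]>-.02)]; k=np.polyfit(L[:,0],L[:,1],1); print('skew',np.degrees(k[0]), 'short x',np.percentile(r[r[:,1]>.02][:,0],[2,98]).round(4))
E
python3 go.py .4354 -.3237 .06 97.87
```

```text
bracket 3790 [0.014  0.0152 0.0158 0.0163 0.0174]
slope [ 0.0013 -0.0013  0.0157]
in nest frame: long leg x [-0.0499  0.0494] y [-0.0101  0.0643]
skew -0.23662411331201222 short x [-0.049  -0.0281]
[-0.8387, -0.2178, 0.2673] [-0.0001, -0.0003, -0.524] t 19.9 q6 [-2. -5.]
```

```bash
python3 -m handwheel '[[[-0.08,-0.02,0],[0,0,-0.047]],[[-0.17,-0.045,0],[0,0,-0.094]],[[-0.26,-0.07,0],[0,0,-0.141]],[[-0.35,-0.09,0],[0,0,-0.188]],[[-0.44,-0.115,0.05],[0,0,-0.235]],[[-0.53,-0.14,0.1],[0,0,-0.282]],[[-0.62,-0.16,0.15],[0,0,-0.329]],[[-0.71,-0.185,0.18],[0,0,-0.376]],[[-0.8,-0.21,0.2],[0,0,-0.423]],[[-0.8387,-0.2178,0.2],[0,0,-0.47]]]' 0.55 80
python3 go.py .4354 -.3237 .03 97.87
```

```text
time_s: 20.9
position: [0.4361, -0.3216, 0.0936]
tool_rot: [[-0.992, 0.123, -0.001], [0.123, 0.992, 0.001], [0.001, 0.001, -1.0]]
ft_force: [1.6, -0.6, -0.0]
grip_width: 0.0472
gripper_force: 0.0
[0.0007, -0.0045, 0.1271] [0.0004, -0.0003, -0.0831] t 20.9 q6 [ -49. -132.]
```

```bash
python3 -m handwheel '[[[0.0007,-0.0045,0.05],[0,0,-0.045]],[[0.0007,-0.0045,0.1],[0,0,-0.083]],[[0.0007,-0.0045,0.127],[0,0,-0.083]],[[0.0007,-0.0045,0.127],[0,0,-0.083]],[[0.0007,-0.0045,0.127],[0,0,-0.083]]]'
python3 go.py .4354 -.3237 -.030 97.87
```

```text
time_s: 21.4
position: [0.4363, -0.3232, 0.0315]
tool_rot: [[-0.992, -0.129, 0.0], [-0.129, 0.992, -0.0], [-0.0, -0.0, -1.0]]
ft_force: [0.1, -0.1, 0.0]
grip_width: 0.0468
gripper_force: 0.0
[0.002, -0.0007, 0.123] [-0.0001, 0.0001, -0.0024] t 21.4 q6 [ -49. -146.]
```

```bash
python3 -m handwheel '[[[0.002,-0.0007,0.05],[0,0,-0.0024]],[[0.002,-0.0007,0.1],[0,0,-0.0024]],[[0.002,-0.0007,0.122],[0,0,-0.0024]],[[0.002,-0.0007,0.122],[0,0,-0.0024]],[[0.002,-0.0007,0.122],[0,0,-0.0024]]]'
python3 -m handwheel '[[[0,0,0],[0,0,0]],[[0,0,0],[0,0,0]],[[0,0,0],[0,0,0]],[[0,0,0],[0,0,0]],[[0,0,0],[0,0,0]]]' 0 80
python3 -m handwheel '[[[0,0,-0.01],[0,0,0]],[[0,0,-0.05],[0,0,0]],[[0,0,-0.1],[0,0,0]],[[0,0,-0.14],[0,0,0]],[[0,0,-0.14],[0,0,0]]]'
```

```text
time_s: 21.9
position: [0.4353, -0.3247, -0.0289]
tool_rot: [[-0.991, -0.136, 0.001], [-0.136, 0.991, -0.001], [-0.001, -0.001, -1.0]]
ft_force: [0.4, 0.1, -0.4]
grip_width: 0.047
gripper_force: 0.0
time_s: 22.4
position: [0.4352, -0.3248, -0.0285]
tool_rot: [[-0.991, -0.136, 0.002], [-0.136, 0.991, -0.002], [-0.001, -0.002, -1.0]]
ft_force: [-0.7, 1.1, 8.3]
grip_width: 0.0215
gripper_force: 78.8
time_s: 22.9
position: [0.4356, -0.3253, 0.0426]
tool_rot: [[-0.991, -0.136, 0.003], [-0.136, 0.991, -0.004], [-0.003, -0.004, -1.0]]
ft_force: [0.4, -0.4, -2.1]
grip_width: 0.0212
gripper_force: 79.0
```

```bash
cat > inh2.py <<'E'
from h import *; from rig import *
o=observe(); p=camera_params('wrist'); im,d=get_image('wrist'); np.savez('tmp.npz',im=im,d=d,**p)
_,_,X=cloud('tmp.npz'); L=(X-o['position'])@o['tool_rot']
m=(d>0)&(abs(L[...,2]+.0415)<.005)&(L[...,0]>.03)&(L[...,0]<.09)&(abs(L[...,1])<.04)&(im.sum(2)>200)
q=L[m]; print(m.sum(),'z',np.median(q[:,2]).round(4),'x',np.percentile(q[:,0],[1,99.5]).round(4),'y',np.percentile(q[:,1],[1,99]).round(4))
print('ztilt x',np.polyfit(q[:,0],q[:,2],1))
E
python3 inh2.py; python3 go.py .5841 .1688 .043 3.61
```

```text
8732 z -0.04 x [0.0304 0.0698] y [-0.0233  0.0214]
ztilt x [ 0.00346512 -0.04009454]
[-0.4295, 0.9372, -0.0055] [-0.0001, 0.0008, 0.5233] t 22.95 q6 [ -49. -147.]
```

```bash
python3 -m handwheel '[[[-0.03,0.07,-0.03],[0,0,0.04]],[[-0.07,0.15,-0.05],[0,0,0.087]],[[-0.105,0.23,-0.05],[0,0,0.134]],[[-0.14,0.31,-0.05],[0,0,0.18]],[[-0.18,0.39,-0.05],[0,0,0.227]],[[-0.215,0.47,-0.05],[0,0,0.274]],[[-0.25,0.55,-0.05],[0,0,0.32]],[[-0.29,0.63,-0.05],[0,0,0.367]],[[-0.325,0.71,-0.05],[0,0,0.414]],[[-0.36,0.79,-0.05],[0,0,0.46]]]'
python3 go.py .5841 .1688 .043 3.61
```

```text
time_s: 23.95
position: [0.5581, 0.0898, 0.0635]
tool_rot: [[-0.335, 0.942, -0.002], [0.942, 0.335, 0.0], [0.001, -0.002, -1.0]]
ft_force: [0.8, -0.7, -1.9]
grip_width: 0.0213
gripper_force: 79.1
[0.1314, 0.1019, 0.0409] [-0.0007, -0.0002, 0.0885] t 23.95 q6 [ -3. -22.]
```

```bash
python3 -m handwheel '[[[0.06,0.05,0],[0,0,0.045]],[[0.11,0.085,0.02],[0,0,0.0885]],[[0.1314,0.1019,0.041],[0,0,0.0885]],[[0.1314,0.1019,0.041],[0,0,0.0885]],[[0.1314,0.1019,0.041],[0,0,0.0885]],[[0.1314,0.1019,0.041],[0,0,0.0885]]]'
python3 go.py .5841 .1688 -.014 3.61
```

```text
time_s: 24.55
position: [0.5841, 0.1657, 0.0446]
tool_rot: [[-0.069, 0.998, -0.0], [0.998, 0.069, -0.0], [-0.0, -0.0, -1.0]]
ft_force: [-0.9, 0.6, -2.3]
grip_width: 0.0214
gripper_force: 79.1
[0.0062, 0.0005, 0.1172] [-0.0001, 0.0001, 0.0018] t 24.55 q6 [5. 1.]
```

```bash
python3 -m handwheel '[[[0.0062,0.0015,0.04],[0,0,0.0018]],[[0.0062,0.0015,0.08],[0,0,0.0018]],[[0.0062,0.0015,0.117],[0,0,0.0018]],[[0.0062,0.0015,0.117],[0,0,0.0018]],[[0.0062,0.0015,0.117],[0,0,0.0018]]]'
python3 go.py .5846 .1688 -.0235 3.61
```

```text
time_s: 25.05
position: [0.5851, 0.1694, -0.0132]
tool_rot: [[-0.062, 0.998, 0.001], [0.998, 0.062, -0.0], [-0.0, 0.001, -1.0]]
ft_force: [-0.2, -0.4, -0.9]
grip_width: 0.0216
gripper_force: 79.0
[-0.0012, -0.001, 0.0206] [0.0002, 0.0, -0.0002] t 25.05 q6 [5. 1.]
```

```bash
python3 -m handwheel '[[[0,0,0.01],[0,0,0]],[[0,0,0.015],[0,0,0]],[[0,0,0.02],[0,0,0]],[[0,0,0.02],[0,0,0]],[[0,0,0.02],[0,0,0]]]'; python3 f.py
```

```text
time_s: 25.55
position: [0.5847, 0.1703, -0.0239]
tool_rot: [[-0.063, 0.998, 0.0], [0.998, 0.063, 0.0], [0.0, 0.0, -1.0]]
ft_force: [-0.1, -0.3, -2.0]
grip_width: 0.0209
gripper_force: 79.1
[-0.57  0.2  -2.04] [ 0.5847  0.1703 -0.0239]
```

```bash
python3 -m handwheel '[[[-0.003,0,0.001],[0,0,0]],[[-0.003,0,0.003],[0,0,0]],[[-0.003,0,0.003],[0,0,0]]]'; python3 f.py
```

```text
time_s: 26.05
position: [0.5849, 0.1686, -0.0245]
tool_rot: [[-0.063, 0.998, 0.001], [0.998, 0.063, -0.0], [-0.0, 0.001, -1.0]]
ft_force: [-2.5, -0.6, 6.8]
grip_width: 0.0216
gripper_force: 80.2
[-3.13 -0.71  6.65] [ 0.5849  0.1687 -0.0245]
```

```bash
python3 -m handwheel '[[[0,0,0],[0,0,0]],[[0,0,0],[0,0,0]],[[0,0,0],[0,0,0]],[[0,0,0],[0,0,0]]]' 0.42
python3 -m handwheel '[[[0,0,-0.02],[0,0,0]],[[0,0,-0.08],[0,0,0]],[[0,0,-0.16],[0,0,0]],[[0,0,-0.24],[0,0,0]],[[0,0,-0.32],[0,0,0]],[[0,0,-0.4],[0,0,0]],[[-0.08,-0.04,-0.44],[0,0,0]],[[-0.16,-0.08,-0.44],[0,0,0]],[[-0.16,-0.08,-0.44],[0,0,0]],[[-0.16,-0.08,-0.44],[0,0,0]]]'
python3 snap.py w8
python3 - <<'E'
from fit import *
im,d,X=cloud('w8.npz')
def chk(n,o,yaw,hx,hy):
    th=np.radians(yaw); r=X.copy(); r[...,:2]=(X[...,:2]-o)@np.array([[np.cos(th),-np.sin(th)],[np.sin(th),np.cos(th)]])
    m=(d>0)&(X[...,2]>.0125)&(X[...,2]<.022)&(abs(r[...,0])<hx)&(abs(r[...,1])<hy); q=r[m]
    print(n,len(q),'x',np.percentile(q[:,0],[.5,99.5]).round(4),'y',np.percentile(q[:,1],[.5,99.5]).round(4),'z',np.percentile(q[:,2],[2,50,98]).round(4)); return q
q=chk('spanner',[.5844,.1634],93.61,.09,.03); h=q[q[:,0]<.03]; print('skew',np.degrees(np.polyfit(h[:,0],h[:,1],1)[0]),'head y',np.percentile(q[q[:,0]>.04][:,1],[1,99]))
chk('bracket',[.4833,.1944],-86.4,.06,.075)
E
python3 go.py .6115 -.272 .03 101.93
```

```text
time_s: 26.65
position: [0.5848, 0.1687, -0.0255]
tool_rot: [[-0.063, 0.998, 0.0], [0.998, 0.063, 0.0], [0.0, 0.0, -1.0]]
ft_force: [-0.2, 0.1, -0.5]
grip_width: 0.0355
gripper_force: 0.0
time_s: 27.65
position: [0.5498, 0.0859, 0.1954]
tool_rot: [[-0.062, 0.998, 0.001], [0.998, 0.062, 0.0], [0.0, 0.001, -1.0]]
ft_force: [1.1, 0.3, 0.4]
grip_width: 0.0357
gripper_force: 0.0
27.7 [0.55   0.0865 0.195 ] [[-0.063, 0.998, 0.001], [0.998, 0.063, 0.0], [0.0, 0.001, -1.0]] [-3.3 22.6 73.7  0.  83.7 -6.8]
spanner 4285 x [-0.0741  0.0732] y [-0.0236  0.0214] z [0.0137 0.0157 0.0174]
skew 0.25919820272176963 head y [-0.0238484   0.02153231]
bracket 4052 x [-0.0498  0.0492] y [-0.01   0.064] z [0.0137 0.0157 0.0174]
[-0.7235, 0.0776, 0.33] [0.0002, 0.0001, -0.5463] t 27.7 q6 [-3. -7.]
```

```bash
python3 -m handwheel '[[[-0.07,0.007,0],[0,0,-0.046]],[[-0.15,0.015,0],[0,0,-0.092]],[[-0.23,0.025,0],[0,0,-0.138]],[[-0.31,0.033,0],[0,0,-0.184]],[[-0.39,0.042,0],[0,0,-0.23]],[[-0.47,0.05,0],[0,0,-0.276]],[[-0.55,0.06,0],[0,0,-0.322]],[[-0.63,0.07,0],[0,0,-0.368]],[[-0.7,0.075,0.03],[0,0,-0.414]],[[-0.7235,0.0776,0.07],[0,0,-0.46]]]' 0.75
python3 go.py .6115 -.272 .02 101.93
```

```text
time_s: 28.7
position: [0.6126, -0.2748, 0.1589]
tool_rot: [[-0.998, 0.058, 0.001], [0.058, 0.998, -0.001], [-0.001, -0.001, -1.0]]
ft_force: [0.1, -0.9, -1.3]
grip_width: 0.0642
gripper_force: 0.0
[0.0028, 0.0059, 0.2778] [-0.0004, 0.0004, -0.0847] t 28.7 q6 [ -34. -121.]
```

```bash
python3 -m handwheel '[[[0.0028,0.0059,0.05],[0,0,-0.045]],[[0.0028,0.0059,0.13],[0,0,-0.0847]],[[0.0028,0.0059,0.2],[0,0,-0.0847]],[[0.0028,0.0059,0.26],[0,0,-0.0847]],[[0.0028,0.0059,0.278],[0,0,-0.0847]],[[0.0028,0.0059,0.278],[0,0,-0.0847]],[[0.0028,0.0059,0.278],[0,0,-0.0847]]]'
python3 go.py .6115 -.272 -.028 101.93
```

```text
time_s: 29.4
position: [0.6113, -0.2693, 0.022]
tool_rot: [[-0.979, -0.203, 0.002], [-0.203, 0.979, -0.001], [-0.002, -0.002, -1.0]]
ft_force: [0.2, -0.2, 1.1]
grip_width: 0.064
gripper_force: 0.0
[0.001, -0.0051, 0.1001] [-0.0006, 0.0006, -0.0013] t 29.4 q6 [ -34. -136.]
```

```bash
python3 -m handwheel '[[[0.001,-0.004,0.04],[0,0,-0.001]],[[0.001,-0.004,0.08],[0,0,-0.001]],[[0.001,-0.004,0.1],[0,0,-0.001]],[[0.001,-0.004,0.1],[0,0,-0.001]],[[0.001,-0.004,0.1],[0,0,-0.001]]]'
python3 -m handwheel '[[[0,0,0],[0,0,0]],[[0,0,0],[0,0,0]],[[0,0,0],[0,0,0]],[[0,0,0],[0,0,0]],[[0,0,0],[0,0,0]]]' 0 80
python3 -m handwheel '[[[0,0,-0.01],[0,0,0]],[[0,0,-0.05],[0,0,0]],[[0,0,-0.1],[0,0,0]],[[0,0,-0.16],[0,0,0]],[[0,0,-0.2],[0,0,0]],[[0,0,-0.2],[0,0,0]]]'
```

```text
time_s: 29.9
position: [0.6109, -0.2716, -0.0281]
tool_rot: [[-0.979, -0.205, 0.002], [-0.205, 0.979, -0.001], [-0.001, -0.001, -1.0]]
ft_force: [0.3, 0.5, 0.9]
grip_width: 0.0642
gripper_force: 0.0
time_s: 30.4
position: [0.6108, -0.2716, -0.0277]
tool_rot: [[-0.979, -0.205, 0.002], [-0.205, 0.979, -0.001], [-0.002, -0.002, -1.0]]
ft_force: [-1.2, 0.9, 6.2]
grip_width: 0.037
gripper_force: 80.1
time_s: 31.0
position: [0.6114, -0.272, 0.0738]
tool_rot: [[-0.979, -0.205, 0.005], [-0.205, 0.979, -0.003], [-0.004, -0.004, -1.0]]
ft_force: [-0.0, -0.2, -2.4]
grip_width: 0.037
gripper_force: 80.7
```

```bash
python3 - <<'E'
from h import *; from rig import *
o=observe(); p=camera_params('wrist'); im,d=get_image('wrist'); np.savez('tmp.npz',im=im,d=d,**p)
_,_,X=cloud('tmp.npz'); L=(X-o['position'])@o['tool_rot']
m=(d>0)&(abs(L[...,2]+.040)<.006)&(L[...,0]>.015)&(L[...,0]<.06)&(abs(L[...,1])<.03)&(im.sum(2)>250)
q=L[m]; print(len(q),np.percentile(q,[1,50,99],axis=0).round(4).tolist(),np.polyfit(q[:,0],q[:,2],1).round(4))
E
python3 go.py .5139 .0908 .03 93.61
```

```text
3745 [[0.0152, -0.0203, -0.0407], [0.0262, -0.0006, -0.0392], [0.0336, 0.0188, -0.0346]] [ 0.0545 -0.0405]
[0.0404, 0.7488, 0.0817] [-0.0005, 0.0005, 0.0457] t 31.05 q6 [ -34. -136.]
```

```bash
python3 -m handwheel '[[[0.004,0.07,0],[0,0,0.02]],[[0.008,0.15,0],[0,0,0.0457]],[[0.012,0.23,0],[0,0,0.0457]],[[0.016,0.31,0],[0,0,0.0457]],[[0.02,0.39,0],[0,0,0.0457]],[[0.025,0.47,0],[0,0,0.0457]],[[0.029,0.55,0],[0,0,0.0457]],[[0.033,0.63,0],[0,0,0.0457]],[[0.038,0.71,0.02],[0,0,0.0457]],[[0.0404,0.7488,0.05],[0,0,0.0457]]]'
python3 -m handwheel '[[[0,0,0],[0,0,0]],[[0,0,0],[0,0,0]]]'
python3 go.py .5139 .0908 -.010 93.61
```

```text
time_s: 32.05
position: [0.5117, 0.0937, 0.0445]
tool_rot: [[-0.998, -0.065, -0.002], [-0.065, 0.998, 0.001], [0.002, 0.001, -1.0]]
ft_force: [0.6, -0.2, -2.8]
grip_width: 0.0369
gripper_force: 80.9
time_s: 32.25
position: [0.5131, 0.0909, 0.0447]
tool_rot: [[-0.998, -0.064, -0.002], [-0.064, 0.998, -0.0], [0.002, -0.0, -1.0]]
ft_force: [0.6, 0.1, -2.1]
grip_width: 0.0372
gripper_force: 80.9
[-0.0018, -0.0003, 0.1093] [-0.0, -0.0006, 0.0003] t 32.25 q6 [ -3. -97.]
```

```bash
python3 -m handwheel '[[[-0.0018,0,0.04],[0,0,0]],[[-0.0018,0,0.08],[0,0,0]],[[-0.0018,0,0.109],[0,0,0]],[[-0.0018,0,0.109],[0,0,0]],[[-0.0018,0,0.109],[0,0,0]]]'
python3 go.py .5139 .0908 -.0225 93.61
```

```text
time_s: 32.75
position: [0.515, 0.0902, -0.0086]
tool_rot: [[-0.998, -0.062, 0.0], [-0.062, 0.998, -0.0], [-0.0, -0.0, -1.0]]
ft_force: [-0.3, 0.1, -2.3]
grip_width: 0.0368
gripper_force: 80.9
[0.0022, 0.0013, 0.0278] [-0.0, 0.0001, -0.0003] t 32.75 q6 [ -3. -97.]
```

```bash
python3 -m handwheel '[[[0,0,0.01],[0,0,0]],[[0,0,0.018],[0,0,0]],[[0,0,0.024],[0,0,0]],[[0,0,0.024],[0,0,0]],[[0,0,0.024],[0,0,0]]]'; python3 f.py; python3 go.py .5139 .0908 -.0237 93.61
```

```text
time_s: 33.25
position: [0.5144, 0.0911, -0.0209]
tool_rot: [[-0.998, -0.063, 0.0], [-0.063, 0.998, -0.0], [-0.0, -0.0, -1.0]]
ft_force: [0.7, -0.1, -2.3]
grip_width: 0.0371
gripper_force: 81.0
[-0.36 -0.06 -2.78] [ 0.5145  0.0911 -0.0209]
[0.0012, -0.0006, 0.0057] [-0.0, 0.0001, 0.0001] t 33.45 q6 [ -3. -97.]
```

```bash
python3 -m handwheel '[[[0.001,0,0.003],[0,0,0]],[[0.001,0,0.005],[0,0,0]],[[0.001,0,0.005],[0,0,0]]]'; python3 f.py
```

```text
time_s: 33.75
position: [0.5138, 0.0911, -0.0234]
tool_rot: [[-0.998, -0.063, -0.0], [-0.063, 0.998, -0.0], [0.0, -0.0, -1.0]]
ft_force: [-1.5, -0.4, -1.8]
grip_width: 0.0372
gripper_force: 81.7
[-0.79  0.37 -0.18] [ 0.5139  0.0911 -0.0234]
```

```bash
python3 -m handwheel '[[[0,0,0],[0,0,0]],[[0,0,0],[0,0,0]],[[0,0,0],[0,0,0]],[[0,0,0],[0,0,0]]]' 0.58
python3 -m handwheel '[[[0,0,-0.02],[0,0,0]],[[0,0,-0.08],[0,0,0]],[[0,0,-0.16],[0,0,0]],[[0,0,-0.24],[0,0,0]],[[0,0,-0.32],[0,0,0]],[[0,0,-0.4],[0,0,0]],[[0.08,0,-0.48],[0,0,0]],[[0.12,0,-0.48],[0,0,0]],[[0.12,0,-0.48],[0,0,0]],[[0.12,0,-0.48],[0,0,0]]]'
python3 snap.py w9
python3 - <<'E'
from fit import *
from rig import *
im,d=get_image('side'); p=camera_params('side'); np.savez('s9.npz',im=im,d=d,**p); sc,_=get_image('scene')
for f in ['w9.npz','s9.npz']:
    im,d,X=cloud(f)
    for n,o,yaw,hx,hy in [('cover',[.5139,.0908],3.61,.05,.035),('spanner',[.5844,.1634],93.61,.09,.03),('bracket',[.4833,.1944],-86.4,.06,.075)]:
        th=np.radians(yaw); r=X.copy(); r[...,:2]=(X[...,:2]-o)@np.array([[np.cos(th),-np.sin(th)],[np.sin(th),np.cos(th)]])
        m=(d>0)&(X[...,2]>.0128)&(X[...,2]<.024)&(abs(r[...,0])<hx)&(abs(r[...,1])<hy); q=r[m]
        if len(q)>50: print(f,n,len(q),'x',np.percentile(q[:,0],[1,99]).round(4),'y',np.percentile(q[:,1],[1,99]).round(4),'z',np.percentile(q[:,2],[2,50,98]).round(4))
s9=np.load('s9.npz')['im']
o=ortho('w9.npz',.013,.44,.64,-.0,.29,1200)
cv2.imwrite('pics/final.png',np.hstack([cv2.resize(s9[80:400,100:500],(450,360)),cv2.resize(o,(348,240))[:,:,:].repeat(1,0) if 0 else cv2.copyMakeBorder(o,0,120,0,0,cv2.BORDER_CONSTANT)])[:,:,::-1])
E
```

```text
time_s: 34.35
position: [0.5141, 0.0911, -0.0234]
tool_rot: [[-0.998, -0.063, 0.0], [-0.063, 0.998, -0.0], [-0.0, -0.0, -1.0]]
ft_force: [0.2, -0.5, 0.3]
grip_width: 0.0493
gripper_force: 0.0
time_s: 35.35
position: [0.454, 0.0873, 0.2171]
tool_rot: [[-0.998, -0.063, 0.001], [-0.063, 0.998, -0.0], [-0.001, -0.0, -1.0]]
ft_force: [0.3, 0.0, -0.3]
grip_width: 0.0497
gripper_force: 0.0
35.4 [0.4544 0.0872 0.2165] [[-0.998, -0.063, 0.0], [-0.063, 0.998, 0.0], [-0.0, 0.0, -1.0]] [ -3.8  12.2  85.4   0.   82.4 -97.5]
w9.npz cover 1917 x [-0.0327  0.0356] y [-0.0198  0.0191] z [0.0141 0.0158 0.0173]
w9.npz spanner 1311 x [-0.0739  0.0732] y [-0.0128  0.0214] z [0.0134 0.0157 0.0173]
w9.npz bracket 2415 x [-0.0497  0.0481] y [-0.0104  0.0624] z [0.0138 0.0157 0.0174]
s9.npz cover 197 x [-0.0332  0.0358] y [-0.0222  0.0206] z [0.013  0.0159 0.0191]
s9.npz spanner 227 x [-0.0752  0.0732] y [-0.0235  0.0212] z [0.013  0.0156 0.0189]
s9.npz bracket 189 x [-0.051   0.0477] y [-0.0105  0.0627] z [0.0131 0.0158 0.0191]
```

View pics/final.png

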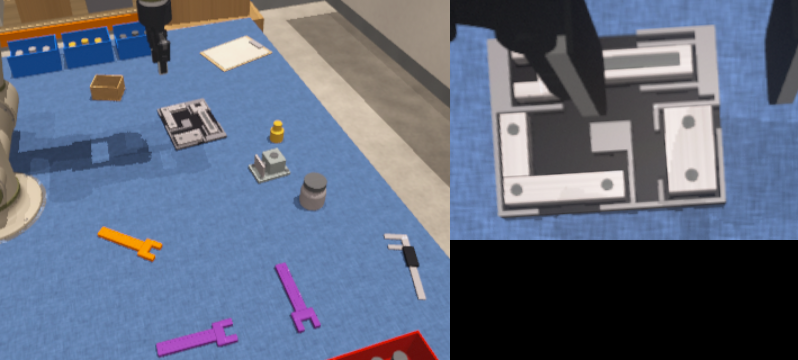

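The final picture shows the bracket (560,165), the spanner (615,65) and the cover (690,150) lying flat in their bays. The tin, ferrule and box still stand where they were.

```bash
python3 -c "from rig import *; print(close_job())"
```

```text
the job is handed in; nothing more can be done
None
```

The job is handed in at about 35.5 s: both bracket legs pressed the checker plate to its stop in order, the bracket, spanner and cover lie flat in their compartments by depth check, the tin, ferrule and box still stand in place, and the only slip was a first bracket grasp that closed above it without moving it.

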